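# Seat, shim and hold the white reference tile in a strip reader

### The job

Get the strip reader on the infirmary desk ready for its white check: lay the white tile flat and square in the reader's pocket, up against the side marked with the blue line, and let go of it; then stand the orange spacer in the gap on the opposite side of the tile, down to the pocket floor, at the end of that gap where it is wide enough, and let go of it. Finally press the tile down against its sprung bed with the fingers until its white face is flush with the reader's top, and finish while still holding it down there. Leave the other things on the desk where they are.

Things in the scene. Friction and masses are not known exactly. Their poses are not given: they have to be found in the camera images.
- reader: White strip reader, fixed, 180 (x) x 220 (y) x 55 high, flat top; origin: centre of underside. Pocket in the top, 24 deep (floor 31 above the desk), x = -50 to +40, y = -50 to +50. Its wall at x = +40 is the straight datum side, with a blue line on the top along it. Along the x = -50 wall two yellow cheek blocks sit side by side, flush with the top. Nothing stands above the top.
- seat (a point): Fixed point of the reader, axes as the reader's: where the tile's origin (centre of its underside) is when the tile is against the datum side, centred along y and pressed down flush. It lies at (10, 0, 43) in the reader's frame. Before pressing, the tile rests on the bed 5 higher.
- bed (a joint): Sprung black bed under the tile in the pocket (56 x 92, centred on seat). 0 = up: its top is 48 above the desk, so the 12 thick tile stands 5 proud of the reader's top; 0.005 (m) = fully down on its stop, tile flush. The tile's weight alone does not sink it; about 5 N start it, 9 N in all (tile weight included) bring it fully down; it springs back.
- tile: Loose tile, 160 to 260 g: white plate 60 (x) x 96 (y) x 12 with a central black grip ridge 12 (x) x 44 (y), 34 tall (top 46 over the underside). Origin: centre of underside, z up. Starts flat on the desk left or right of the reader. In the pocket it has 2 of play each way along y; against the datum side it leaves a gap of 5.5 at the thick cheek, 12.5 at the thin. Either way round fits.
- cheek_thin: Fixed yellow block in the pocket at its x = -50 wall, 17.5 (x) x 50 (y) x 24 high, flush with the reader's top. Origin: middle of the lower edge of its back face: x = -50, y = +25 or -25, z = 31 in the reader's frame; axes as the reader's. The gap beside it is the wide one, 12.5 with the tile against the datum side.
- cheek_thick: The other yellow block, 24.5 (x) x 50 (y) x 24 high, same origin convention, at the other end (y = -25 or +25). The gap beside it is only 5.5: the spacer does not fit.
- wide_gap (a point): Point on the pocket floor in the middle of the wide gap (23.75 in front, +x, of cheek_thin's origin; tile against the datum side), axes as the reader's: where the centre of the spacer's underside belongs. The spacer has about 8 of play either way along y there.
- spacer: Loose orange plastic spacer, 10 thick (x) x 34 wide (y) x 62 tall, 30 g, lower 3 slightly narrower (6 x 30). Origin: centre of its underside, z up. Starts upright in the slot of the stand. In the gap it is 24 deep and 38 of it stands above the reader's top. Either way round fits.
- stand: Fixed aluminium block 45 (x) x 70 (y) x 26 high with a slot 13 x 38, 16 deep, that holds the spacer upright (spacer's underside 10 above the desk). Origin: centre of the underside. On the side of the reader where the tile is not.
- tape: Bystander: loose roll of white tape, 64 diameter x 22 high, origin under its centre.
- oximeter: Bystander: loose blue and white finger pulse oximeter 60 x 34 x 29, origin under its centre.
- gel: Bystander: loose clear hand-gel bottle, 56 diameter x 130 high, origin under its centre.
- pencup: Bystander: loose black pen cup, 72 diameter x 90 high, pens reach 150; origin under its centre.
- stapler: Bystander: loose red and black stapler, 130 (x) x 36 x 36 high, origin under its centre.

How it is judged:
By the outcome, as a careful person would: the job done as asked, in the order asked, and still so for the second after the job is handed in, while the arm keeps its last pose, push and grip.
It also fails if it takes over 67 s, if anything falls off the work surface, if the arm or the gripper's body presses on something with over 40 N, if the wrist force passes 120 N, or if a joint passes its speed limit or range.

### The arm

A 7-joint arm with a two-finger parallel gripper is mounted at the origin on the work surface. World frame = base frame: x ahead of the robot, y to its left, z up, the work surface at z = 0. Lengths are in m, angles in rad, forces in N, time in s.
With the tool pointing down it reaches from about 0.425 to 0.925 m from the base axis. Payload 6.8 kg.
Tool frame: the origin (TCP) lies on the centre line of the jaws, within the pads' length; the fingertips stand ahead of it and the grasp point (between the pads) lies 11 mm behind it (r.tcp_to_tips is the z of the fingertips in the tool frame, in m); z points along the fingers, y is the line along which they close (so a half turn about z gives the same grasp; the last joint's range is limited). The gripper opens to 85 mm and grips with 20 to 120 N. Pads are 22 mm wide; open, the fingers measure 114 mm over their backs; the gripper's body (76 mm by 85 mm) begins 54 mm behind the grasp point. The pads swing forward as they close: fully open they stand 13 mm farther back than shut.
Start: joints at [-1.447, 0.477, 0.022, 1.555, -0.011, 1.109, -0.083], TCP at [0.155, 0.657, 0.239] pointing down, gripper open.
Joint ranges: [-2.96, 2.96], [-0.34, 2.1], [-1.41, 1.46], [0.24, 2.44], [-1.37, 4.51], [0.17, 1.92], [-2.96, 2.96]. Speed limits (rad/s): [2.39, 2.39, 3.14, 3.14, 3.14, 3.14, 3.14].

### API

Orientations are given as a rotation vector (axis times angle).
In Python, from bench import r, optics gives the robot as it stands.
- The arm moves only by the shell command python3 -m creep 'ROWS' [FORCE]. ROWS is a JSON object whose one key "rows" holds a list of rows, each a list of 7 numbers: the shift along the tool's x, y, z in units of 25 mm (1.0 is 25 mm), then the turn, a rotation vector about the tool's x, y, z in units of 8 degrees (1.0 is 8 degrees), then the finger opening in mm, from 0 to 85.4. A call has 1 to 10 rows; each row is the pose to reach, as a shift and turn from the pose commanded when the call began, along the tool's axes at that moment; what a row does not reach only later rows make up. A row lasts 1/8 s, in which the tool goes at most 62.5 mm and 10.7 degrees, less where a joint would pass 70% of its speed; a pose out of reach is approached as far as the arm can. A call with a gripper value outside its range is refused whole. The fingers move at their own pace and stop on an object; FORCE is the grip in N (left out, the last holds). Time passes only in rows, so rows that repeat a pose let the fingers close. It gives the time, the measured TCP pose, the force, the opening and the grip force at its end, in the units of the state.
- r.get_obs(): the state, without advancing time (a new reading comes with each control period).
- optics.grab_frame(name): name is "scene" or "top" or "wrist"; returns a dict with "color" (400x640x3 uint8, blue, green, red), "K" (3x3 intrinsics, pixels), "dist_coeffs" ([k1, k2, p1, p2, k3] as OpenCV has them; the pictures are not rectified), "R" (3x3) and "t" (3): a world point X has camera coordinates R X + t. Camera axes: x right, y down, z forward; pixel columns grow to the right and rows downward; lengths in m; the calibration is good to about 2 mm. A picture is of the moment at which its call begins. There is no depth.
- r.hand_in(): hands the job in; it is judged then, once.
The state is a dict: "clock": time; "joints": joint angles; "qvel": joint speeds; "tau": joint torques, N m; "tcp_pos": TCP position; "orientation": TCP orientation; "contact_force": force on the tool from outside, world axes, zero at the start; "moment": the same for the moment, N m; "grip_width": finger opening in m; "gripper_force": force on a finger pad.
Only numpy, scipy, OpenCV 4.12 (cv2) and the standard library are available. Lean on these libraries where they do the work, as an engineer would, in place of code of your own. Each camera call takes 0.05 s, during which the arm holds its last target. There are 200 camera calls.

## Working session

There is one attempt and no reset: what is moved stays moved. The work goes in short steps, Python scripts to look and compute and a shell command to move; the robot and the scene stay as the last step left them, time stands still between calls to the robot, and variables do not carry over. Pictures are saved under pics/ and viewed, at most 10 in all, crops included, and the job is handed in when it is done.

```bash
ls; mkdir -p pics; cat > h.py <<'E'
import numpy as np, cv2, json
from scipy.spatial.transform import Rotation as Ro
from bench import r, optics
def snap(n,f):
    d=optics.grab_frame(n); cv2.imwrite('pics/'+f+'.png',d['color'])
    np.savez('pics/'+f+'.npz',**{k:np.array(d[k]) for k in d}); return d
def ld(f): return np.load('pics/'+f+'.npz')
def ray(d,uv,z):
    p=cv2.undistortPoints(np.array(uv,float).reshape(-1,1,2),d['K'],d['dist_coeffs']).reshape(-1,2)
    c=-d['R'].T@d['t'].reshape(3); v=np.c_[p,np.ones(len(p))]@d['R']
    return c+v*((z-c[2])/v[:,2])[:,None]
def proj(d,X):
    return cv2.projectPoints(np.array(X,float).reshape(-1,3),cv2.Rodrigues(d['R'])[0],d['t'].reshape(3),d['K'],d['dist_coeffs'])[0].reshape(-1,2)
def st():
    o=r.get_obs(); print({k:np.round(o[k],4).tolist() for k in ['clock','tcp_pos','orientation','contact_force','grip_width','gripper_force','joints']}); return o
E
python3 - <<'E'
from h import *
o=st(); print(r.tcp_to_tips)
print(Ro.from_rotvec(o['orientation']).as_matrix().round(3))
a=snap('top','top0');b=snap('scene','sc0');c=snap('wrist','wr0')
for d in(a,b,c): print((-d['R'].T@d['t']).round(3))
E
```

```text
pics
{'clock': 0.0, 'tcp_pos': [0.1549, 0.6564, 0.2383], 'orientation': [-0.3633, -3.1204, 0.0029], 'contact_force': [-0.4927, 0.0506, 0.0444], 'grip_width': 0.0853, 'gripper_force': 0.0, 'joints': [-1.4471, 0.4778, 0.0223, 1.5565, -0.0115, 1.1093, -0.0831]}
0.008
[[-0.973  0.23  -0.   ]
 [ 0.23   0.973 -0.002]
 [-0.    -0.002 -1.   ]]
[ 0.449 -0.027  1.03 ]
[1.058 0.07  0.814]
[0.083 0.675 0.374]
```

View pics/top0.png

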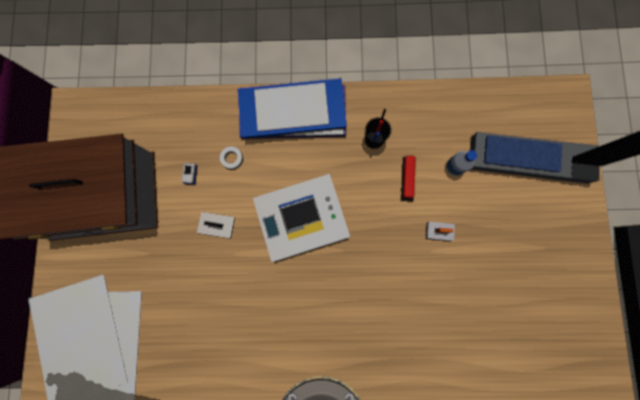

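View pics/sc0.png

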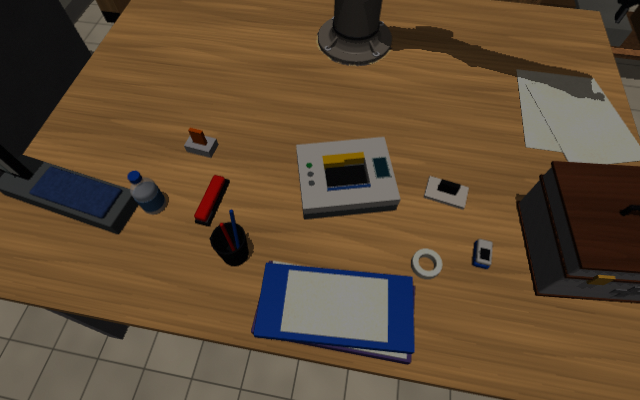

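The top view shows the reader at about (300,217), with its blue line on the far side (upper edge of the pocket) and the yellow cheeks on the near side. The tile is at (215,225), the stand and spacer at (441,232), the stapler at (409,178) and the tape at (231,158). I'll enlarge these areas.

```bash
python3 - <<'E'
from h import *
a=ld('top0');w=ld('wr0')
print(proj(a,[[0,0,0],[.155,.657,.24],[.5,0,0]]))
im=a['color']
def cr(x,y,wd,h,s): return cv2.resize(im[y:y+h,x:x+wd],None,fx=s,fy=s,interpolation=cv2.INTER_CUBIC)
A=cr(245,165,114,100,7)[:, :798]
cv2.imwrite('pics/c1.png',A[:600])
B=cr(190,205,50,40,8); C=cr(416,212,50,40,8); cv2.imwrite('pics/c2.png',np.hstack([B,C]))
E
```

```text
[[321.10062614 426.97742225]
 [ -6.92864395 405.21739789]
 [318.16783718 233.56925539]]
```

View pics/c1.png

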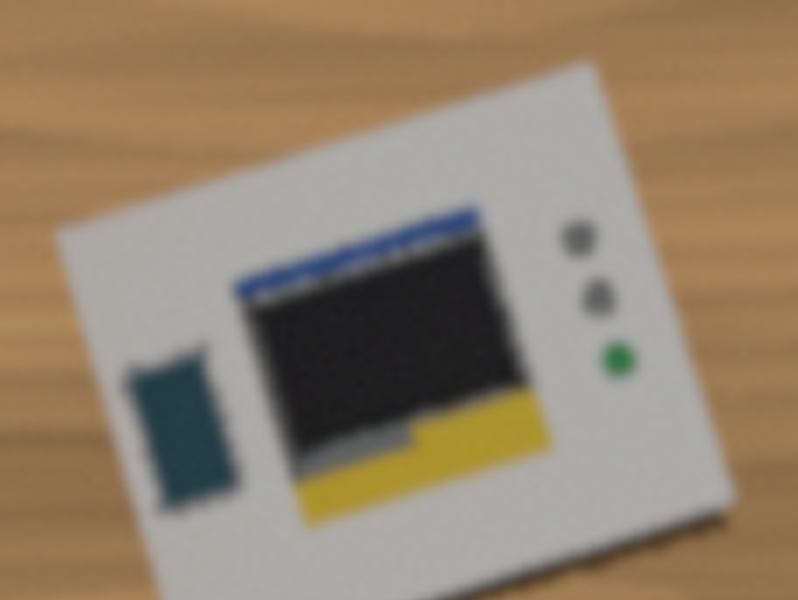

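View pics/c2.png

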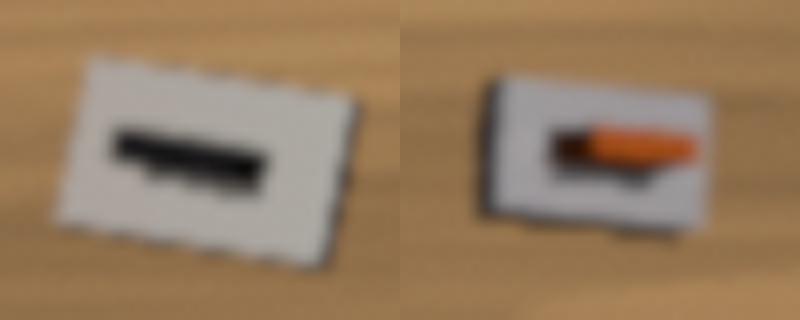

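```bash
cat > m.py <<'E'
from h import *
from scipy.optimize import least_squares
def fit(d,uv,P,z0=0,yaw0=0):
    uv=np.array(uv,float);P=np.array(P,float)/1000
    g=ray(d,uv,P[:,2].mean())[:,:2].mean(0)
    def W(q):
        c,s=np.cos(q[2]),np.sin(q[2]); return np.c_[q[0]+c*P[:,0]-s*P[:,1],q[1]+s*P[:,0]+c*P[:,1],P[:,2]]
    o=least_squares(lambda q:(proj(d,W(q))-uv).ravel(),[g[0],g[1],yaw0])
    e=o.fun.reshape(-1,2); print('xy',o.x[:2].round(4),'yaw deg',np.degrees(o.x[2]).round(2),'res px',np.abs(e).max(1).round(2)); return o.x
E
python3 - <<'E'
from m import *
a=ld('top0')
f=lambda U,x,y,s:[((u+.5)/s-.5+x,(v+.5)/s-.5+y) for u,v in U]
R=fit(a,f([(55,232),(595,60),(735,500),(308,525),(552,447),(528,388),(298,482)],245,165,7),
 [(90,110,55),(90,-110,55),(-90,-110,55),(-50,50,55),(-50,-50,55),(-25.5,-50,55),(-32.5,50,55)],yaw0=.3)
T=fit(a,f([(90,58),(357,97),(325,268),(55,225)],190,205,8),[(30,48,12),(30,-48,12),(-30,-48,12),(-30,48,12)],yaw0=-.1)
f2=f([(115,130),(265,158),(258,190),(112,158)],190,205,8)
fit(a,f2,[(6,22,46),(6,-22,46),(-6,-22,46),(-6,22,46)],yaw0=-.1)
S=fit(a,f([(97,78),(312,97),(300,230),(90,213)],416,212,8),[(22.5,35,26),(22.5,-35,26),(-22.5,-35,26),(-22.5,35,26)],yaw0=-.1)
np.savez('est.npz',R=R,T=T,S=S)
E
```

```text
xy [0.5441 0.0454] yaw deg 16.67 res px [0.38 0.4  0.25 0.38 0.39 1.06 0.84]
xy [0.5292 0.2891] yaw deg -9.66 res px [0.08 0.13 0.14 0.18]
xy [0.5275 0.2851] yaw deg -11.78 res px [1.75 1.35 1.49 1.09]
xy [ 0.5008 -0.3345] yaw deg -6.41 res px [0.26 0.68 0.14 0.33]
```

```bash
cat >> m.py <<'E'
def rel(x,y,z,ydeg,o=None):
    "units from present measured pose to TCP (x,y,z), tool down, tool y at world angle ydeg"
    o=o or r.get_obs(); M=Ro.from_rotvec(o['orientation']); a=np.radians(ydeg)
    Y=np.array([np.cos(a),np.sin(a),0]);Z=np.array([0,0,-1.]);G=Ro.from_matrix(np.c_[np.cross(Y,Z),Y,Z])
    t=M.inv().apply(np.array([x,y,z])-o['tcp_pos'])/.025; w=np.degrees((M.inv()*G).as_rotvec())/8
    print('ROW',t.round(3),w.round(3))
def off(q,dx,dy):
    c,s=np.cos(q[2]),np.sin(q[2]); return q[0]+c*dx-s*dy,q[1]+s*dx+c*dy
E
python3 - <<'E'
from m import *
rel(.529,.289,.2,-9.7)
E
```

```text
ROW [-17.939 -10.871   1.559] [-7.0000e-03  8.0000e-03  1.0803e+01]
```

```bash
python3 -m creep '{"rows":[[-2,-1.2,0,0,0,1.2,60],[-4,-2.4,0,0,0,2.4,60],[-6,-3.6,0,0,0,3.6,60],[-8,-4.8,0.3,0,0,4.8,60],[-10,-6.0,0.6,0,0,6.0,60],[-12,-7.2,0.9,0,0,7.2,60],[-14,-8.4,1.2,0,0,8.4,60],[-16,-9.7,1.5,0,0,9.6,60],[-17.94,-10.87,1.56,0,0,10.8,60],[-17.94,-10.87,1.56,0,0,10.8,60]]}' 40
python3 - <<'E'
from m import *
st(); snap('wrist','w1'); E=np.load('est.npz'); rel(.529,.289,.2,-9.66)
d=ld('w1'); T=E['T']
print(proj(d,[[*off(T,x,y),z] for x,y,z in [(.03,.048,.012),(.03,-.048,.012),(-.03,-.048,.012),(-.03,.048,.012),(0.006,.022,.046),(.006,-.022,.046)]]).round(1))
E
```

```text
clock: 1.4
tcp_pos: [0.5324, 0.284, 0.2003]
orientation: [2.409, 2.012, -0.001]
contact_force: [-0.3, 0.2, -0.5]
grip_width: 0.0598
gripper_force: 0.0
{'clock': 1.4, 'tcp_pos': [0.5324, 0.284, 0.2003], 'orientation': [2.4086, 2.012, -0.0006], 'contact_force': [-0.349, 0.1776, -0.5007], 'grip_width': 0.0598, 'gripper_force': 0.0, 'joints': [-0.9529, 0.4276, 0.473, 1.7978, -0.227, 0.9703, -0.5662]}
ROW [ 0.066 -0.068  0.002] [ 0.003  0.008 -0.033]
[[337.3 136.7]
 [336.3 215.2]
 [288.3 215.6]
 [285.1 137.2]
 [316.7 164.6]
 [317.  204.1]]
```

View pics/w1.png

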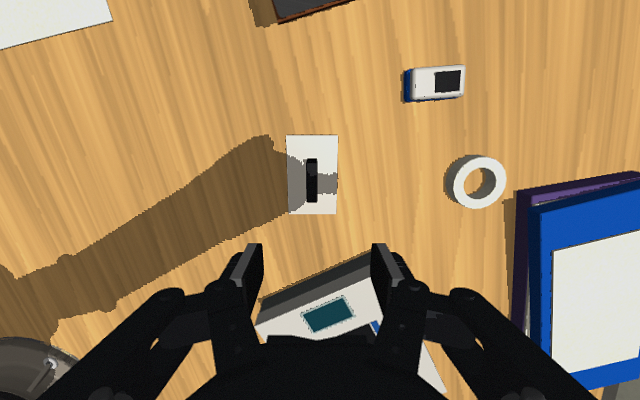

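The wrist view shows the tile's corners at (287,135), (338,135), (336,214) and (288,213). These lie within 2 px of where my estimate predicts them. I'll descend and grip.

```bash
python3 -m creep '{"rows":[[0.07,-0.07,2,0,0,0,60],[0.07,-0.07,4,0,0,0,60],[0.07,-0.07,5.5,0,0,0,50],[0.07,-0.07,6.5,0,0,0,40],[0.07,-0.07,6.96,0,0,0,36],[0.07,-0.07,6.96,0,0,0,30]]}' 40
python3 -m creep '{"rows":[[0,0,0,0,0,0,5],[0,0,0,0,0,0,5],[0,0,0,0,0,0,5],[0,0,0,0,0,0,5],[0,0,-0.5,0,0,0,5],[0,0,-2,0,0,0,5],[0,0,-4,0,0,0,5],[0,0,-4.5,0,0,0,5],[0,0,-4.5,0,0,0,5]]}' 60
python3 - <<'E'
from m import *
d=ld('w1'); T=fit(d,[(287,135),(338,135),(336,214),(288,213)],[(30,48,12),(30,-48,12),(-30,-48,12),(-30,48,12)],yaw0=-.17)
o=st(); E=np.load('est.npz');R=E['R']; x,y=off(R,.008,0); rel(x,y,.138,np.degrees(R[2]))
d=snap('wrist','w2')
E
```

```text
clock: 2.2
tcp_pos: [0.5269, 0.2922, 0.026]
orientation: [-2.399, -2.028, 0.001]
contact_force: [0.3, 1.2, 0.6]
grip_width: 0.0302
gripper_force: 0.0
clock: 3.32
tcp_pos: [0.5278, 0.2916, 0.1395]
orientation: [-2.401, -2.026, -0.002]
contact_force: [-0.3, 0.8, -2.7]
grip_width: 0.0111
gripper_force: 58.7
xy [0.5304 0.2927] yaw deg 79.34 res px [15.91 15.62 15.27 14.95]
{'clock': 3.325, 'tcp_pos': [0.5278, 0.2916, 0.1395], 'orientation': [-2.4007, -2.026, -0.0022], 'contact_force': [-0.2958, 0.8485, -2.6811], 'grip_width': 0.0111, 'gripper_force': 58.7345, 'joints': [-0.9385, 0.5004, 0.4413, 1.8473, -0.2761, 0.853, -0.5305]}
ROW [-9.457  2.587  0.051] [ 0.007 -0.007 -3.293]
```

```bash
python3 -m creep '{"rows":[[-1,0.3,0,0,0,-0.4,5],[-3,0.8,0,0,0,-0.9,5],[-5,1.4,0,0,0,-1.8,5],[-7,1.9,0,0,0,-2.6,5],[-8.5,2.3,0,0,0,-3.1,5],[-9.2,2.59,0,0,0,-3.3,5],[-9.46,2.59,0,0,0,-3.3,5],[-9.46,2.59,0,0,0,-3.3,5],[-9.46,2.59,0,0,0,-3.3,5]]}' 60
python3 - <<'E'
from m import *
d=ld('w1'); T=fit(d,[(338,135),(336,214),(288,213),(287,135)],[(30,48,12),(30,-48,12),(-30,-48,12),(-30,48,12)],yaw0=-.17)
T0=np.load('est.npz')['T']
for t in(T,T0):
  c,s=np.cos(t[2]),np.sin(t[2]); v=np.array([.5272,.2919])-t[:2]; print('tcp in tile',c*v[0]+s*v[1],-s*v[0]+c*v[1])
o=st(); R=np.load('est.npz')['R']; x,y=off(R,.008,0); rel(x,y,.138,np.degrees(R[2]))
w=snap('wrist','w3'); t=snap('top','t3')
A=cv2.resize(t['color'][165:265,245:359],None,fx=6,fy=6,interpolation=cv2.INTER_CUBIC)[:560]
cv2.imwrite('pics/c3.png',A)
E
```

```text
clock: 4.5
tcp_pos: [0.5513, 0.0489, 0.1383]
orientation: [-1.872, -2.522, 0.001]
contact_force: [0.1, 0.2, -1.9]
grip_width: 0.0111
gripper_force: 58.7
xy [0.5301 0.2913] yaw deg -10.78 res px [0.68 0.11 0.43 0.7 ]
tcp in tile -0.0030003866812592754 2.3729963347527512e-05
tcp in tile -0.0024070424253055844 0.002423537726118735
{'clock': 4.5, 'tcp_pos': [0.5513, 0.0489, 0.1383], 'orientation': [-1.8722, -2.5216, 0.0006], 'contact_force': [0.0614, 0.1823, -1.9467], 'grip_width': 0.0111, 'gripper_force': 58.6549, 'joints': [-0.4883, 0.4175, 0.3637, 1.9601, -0.2031, 0.7999, 0.2827]}
ROW [-0.051  0.003  0.011] [-0.006 -0.004  0.019]
```

View pics/w3.png

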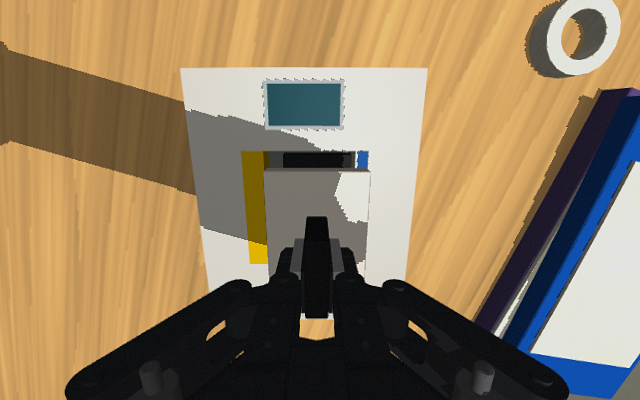

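The wrist view shows the held tile's far edge from (264,171) to (370,171), with the pocket's far edge at row ~151. The reader's far corners are at (181,69) and (427,68). I'll enlarge it for a relative measurement.

```bash
python3 - <<'E'
from m import *
im=ld('w3')['color']
cv2.imwrite('pics/c4.png',cv2.resize(im[130:278,225:395],None,fx=4,fy=4,interpolation=cv2.INTER_CUBIC))
E
```

```text
(no output)
```

View pics/c4.png

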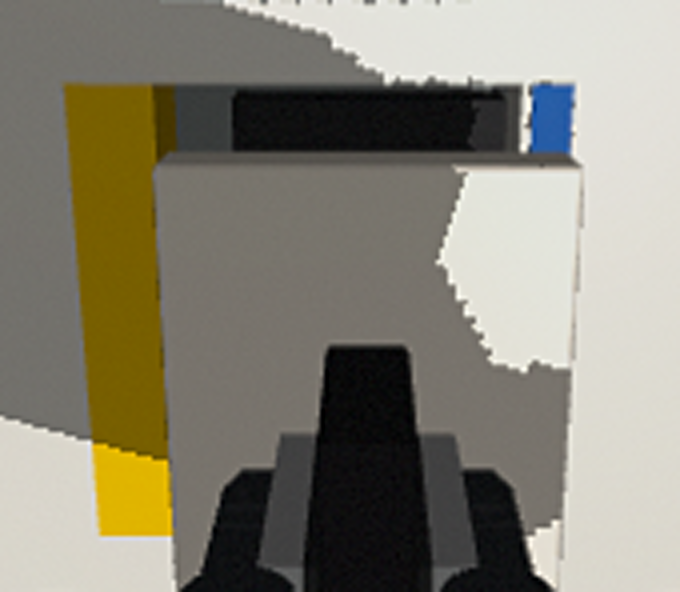

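```bash
cat > n.py <<'E'
from m import *
d=ld('w3')
f=lambda U:[((u+.5)/4-.5+225,(v+.5)/4-.5+130) for u,v in U]
R=fit(d,f([(65,85),(155,85),(100,535)])+[(181,69),(427,68)],[(-50,50,55),(-32.5,50,55),(-50,-50,55),(-90,110,55),(90,110,55)],yaw0=.3)
T=fit(d,f([(155,167),(582,165)]),[(-30,48,124),(30,48,124)],yaw0=.3)
print(((proj(d,[[*off(R,x,.05),.055] for x in(.04,.042)])-[225,130]+.5)*4-.5).round(1))
o=[.5513,.0489]
def inf(q,p): c,s=np.cos(q[2]),np.sin(q[2]); v=np.array(p)-q[:2]; return np.round([c*v[0]+s*v[1],-s*v[0]+c*v[1]],4)
print('tile in reader',inf(R,T[:2]),'tcp in tile',inf(T,o), 'tcp in reader',inf(R,o))
E
python3 n.py
```

```text
xy [0.5439 0.0462] yaw deg 16.87 res px [0.23 0.16 0.5  0.39 0.35]
xy [0.5537 0.0485] yaw deg 17.18 res px [1.03 1.02]
[[522.4  84.9]
 [532.6  85. ]]
tile in reader [ 0.01   -0.0007] tcp in tile [-0.0021  0.0011] tcp in reader [0.0079 0.0005]
```

```bash
python3 -m creep '{"rows":[[0.03,-0.08,0.5,0,0,0,5],[0.03,-0.08,1.2,0,0,0,5],[0.03,-0.08,1.8,0,0,0,5],[0.03,-0.08,2.08,0,0,0,5],[0.03,-0.08,2.08,0,0,0,5],[0.03,-0.08,2.08,0,0,0,5]]}' 60
python3 - <<'E'
from m import *
st(); w=snap('wrist','w4'); im=w['color']
cv2.imwrite('pics/c5.png',cv2.resize(im[130:278,225:395],None,fx=4,fy=4,interpolation=cv2.INTER_CUBIC))
E
```

```text
clock: 5.35
tcp_pos: [0.55, 0.0475, 0.0871]
orientation: [1.875, 2.52, 0.001]
contact_force: [-0.6, 1.0, -1.4]
grip_width: 0.0108
gripper_force: 58.6
{'clock': 5.35, 'tcp_pos': [0.55, 0.0475, 0.0871], 'orientation': [1.8748, 2.5203, 0.0008], 'contact_force': [-0.6232, 0.9804, -1.4413], 'grip_width': 0.0108, 'gripper_force': 58.6401, 'joints': [-0.4594, 0.4918, 0.3328, 1.9942, -0.2439, 0.6928, 0.3171]}
```

View pics/c5.png

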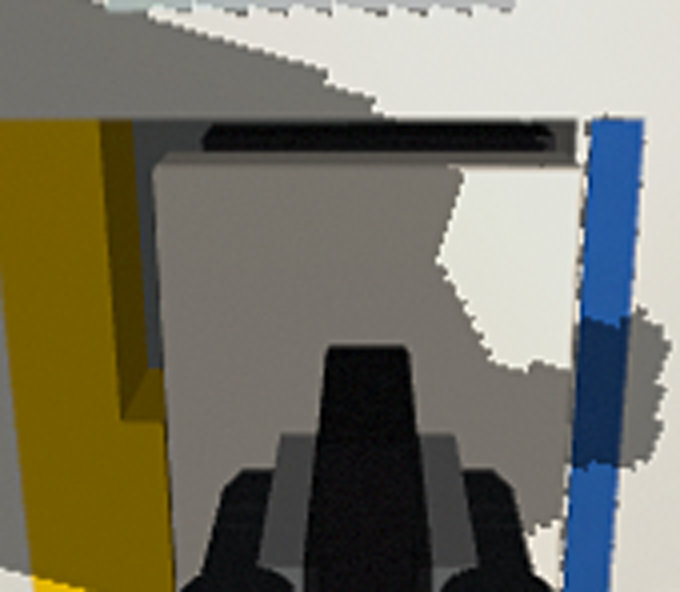

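```bash
cat > n2.py <<'E'
from m import *
d=ld('w4')
f=lambda U:[((u+.5)/4-.5+225,(v+.5)/4-.5+130) for u,v in U]
R=fit(d,f([(100,120),(576,120),(120,420)]),[(-32.5,50,55),(40,50,55),(-32.5,0,55)],yaw0=.3)
def inf(q,p): c,s=np.cos(q[2]),np.sin(q[2]); v=np.array(p)-q[:2]; return np.round([c*v[0]+s*v[1],-s*v[0]+c*v[1]],4)
o=r.get_obs()['tcp_pos'][:2]
for z in(71,73,75):
  T=fit(d,f([(155,167),(581,166)]),[(-30,48,z),(30,48,z)],yaw0=.3)
  print('tile in reader',inf(R,T[:2]),'tcp in tile',inf(T,o), 'tcp in reader',inf(R,o))
E
python3 n2.py
```

```text
xy [0.5435 0.0461] yaw deg 16.62 res px [0.2  0.09 0.16]
xy [0.5523 0.0466] yaw deg 16.92 res px [0.5 0.5]
tile in reader [ 0.0086 -0.0021] tcp in tile [-0.0019  0.0015] tcp in reader [ 0.0068 -0.0005]
xy [0.5522 0.0469] yaw deg 16.92 res px [1.22 1.22]
tile in reader [ 0.0086 -0.0017] tcp in tile [-0.0019  0.0012] tcp in reader [ 0.0068 -0.0005]
xy [0.5521 0.0473] yaw deg 16.92 res px [1.95 1.95]
tile in reader [ 0.0086 -0.0013] tcp in tile [-0.0019  0.0008] tcp in reader [ 0.0068 -0.0005]
```

```bash
python3 -m creep '{"rows":[[0.08,-0.04,0,0,0,-0.03,5],[0.08,-0.04,0.1,0,0,-0.03,5],[0.08,-0.04,0.2,0,0,-0.03,5],[0.08,-0.04,0.3,0,0,-0.03,5],[0.08,-0.04,0.36,0,0,-0.03,5],[0.08,-0.04,0.36,0,0,-0.03,5]]}' 60
python3 -c "
from m import *
st();snap('wrist','w5')"
```

```text
clock: 6.15
tcp_pos: [0.548, 0.0491, 0.0776]
orientation: [-1.87, -2.524, 0.0]
contact_force: [0.5, 0.7, -1.3]
grip_width: 0.0111
gripper_force: 58.6
{'clock': 6.15, 'tcp_pos': [0.548, 0.0491, 0.0776], 'orientation': [-1.8696, -2.5244, 0.0004], 'contact_force': [0.5397, 0.6564, -1.3451], 'grip_width': 0.0111, 'gripper_force': 58.6427, 'joints': [-0.4567, 0.5046, 0.3248, 2.002, -0.2501, 0.6731, 0.323]}
```

```bash
python3 -m creep '{"rows":[[0,0,0.04,0,0,0,5],[0,0,0.08,0,0,0,5],[0,0,0.12,0,0,0,5],[0,0,0.12,0,0,0,5]]}' 60
python3 -m creep '{"rows":[[0,0.06,0,0,0,0,5],[0,0.12,0,0,0,0,5],[0,0.12,0,0,0,0,5]]}' 60
```

```text
clock: 6.7
tcp_pos: [0.5481, 0.0492, 0.075]
orientation: [-1.87, -2.525, -0.0]
contact_force: [-0.5, 0.4, 3.0]
grip_width: 0.0109
gripper_force: 59.2
clock: 7.08
tcp_pos: [0.551, 0.05, 0.0748]
orientation: [1.87, 2.525, -0.0]
contact_force: [-2.6, -0.9, 2.9]
grip_width: 0.0109
gripper_force: 59.3
```

```bash
python3 -m creep '{"rows":[[0,0.04,0,0,0,0,5],[0,0.06,0,0,0,0,5],[0,0.06,0,0,0,0,5]]}' 60
python3 -m creep '{"rows":[[0,0.04,0,0,0,0,5],[0,0.06,0,0,0,0,5],[0,0.06,0,0,0,0,5]]}' 60
```

```text
clock: 7.45
tcp_pos: [0.5513, 0.0501, 0.0745]
orientation: [-1.869, -2.523, 0.003]
contact_force: [-4.9, -1.2, 4.9]
grip_width: 0.0111
gripper_force: 59.6
clock: 7.82
tcp_pos: [0.5514, 0.0502, 0.0743]
orientation: [-1.868, -2.521, 0.006]
contact_force: [-9.3, -3.0, 8.8]
grip_width: 0.0108
gripper_force: 60.1
```

```bash
python3 -m creep '{"rows":[[0,-0.08,-0.06,0,0,0,5],[0,-0.1,-0.08,0,0,0,5],[0,-0.1,-0.08,0,0,0,5]]}' 20
python3 -m creep '{"rows":[[0,-0.1,0,0,0,0,40],[0,-0.1,0,0,0,0,40],[0,-0.1,0,0,0,0,40],[0,-0.1,-1,0,0,0,40],[0,-0.1,-3,0,0,0,40],[0,-0.1,-5,0,0,0,40],[0,-0.1,-5,0,0,0,40]]}'
python3 - <<'E'
from m import *
st(); w=snap('wrist','w6'); t=snap('top','t6')
A=cv2.resize(t['color'][165:265,262:340],None,fx=6,fy=6,interpolation=cv2.INTER_CUBIC)[:400]
B=cv2.resize(w['color'],None,fx=.5,fy=.5)
B=w['color'][100:300,200:520]
B=cv2.resize(B,None,fx=2,fy=2); A=A[:, :400];A=cv2.resize(A,(400,A.shape[0]))
cv2.imwrite('pics/c6.png',np.hstack([A[:, :390][:400],B[:400,:410]]) )
E
```

```text
clock: 8.2
tcp_pos: [0.5512, 0.0503, 0.0765]
orientation: [-1.869, -2.525, 0.001]
contact_force: [-1.8, -1.6, -3.0]
grip_width: 0.0109
gripper_force: 58.5
clock: 9.07
tcp_pos: [0.552, 0.0498, 0.206]
orientation: [1.867, 2.52, 0.011]
contact_force: [-0.7, 0.7, -0.7]
grip_width: 0.0401
gripper_force: 0.0
{'clock': 9.075, 'tcp_pos': [0.552, 0.0498, 0.206], 'orientation': [1.8667, 2.5202, 0.0108], 'contact_force': [-0.682, 0.6795, -0.6978], 'grip_width': 0.0401, 'gripper_force': 0.0, 'joints': [-0.5256, 0.3239, 0.3999, 1.9099, -0.1567, 0.929, 0.2444]}
```

View pics/c6.png

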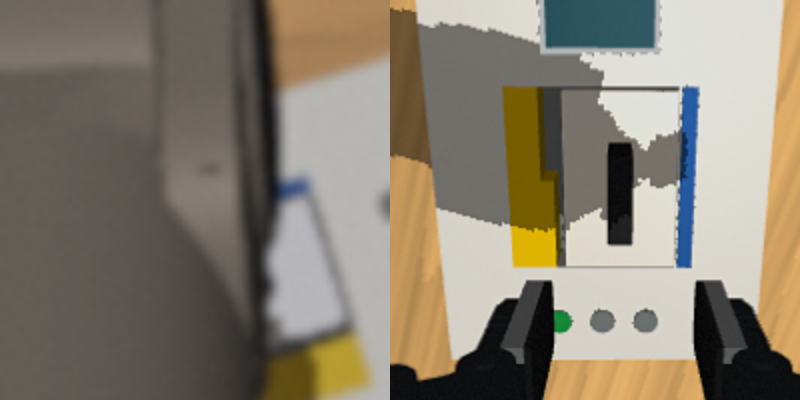

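The tile is lying in the pocket, square and next to the blue line, with the wide gap at the +y end. I'll check the datum gap numerically in the saved frame and plan the spacer.

```bash
python3 - <<'E'
from m import *
d=ld('w6'); im=d['color']
for row in (155,205,228):
  print(row,[tuple(int(v) for v in im[row,c][[0,2]]) for c in range(336,354)])
  print('  L',[tuple(int(v) for v in im[row,c][[0,2]]) for c in range(278,292)])
f=lambda U:[((u-390+.5)/2-.5+200,(v+.5)/2-.5+100) for u,v in U]
R=fit(d,f([(502,87),(540,87),(513,267),(540,175)]),[(-50,50,55),(-32.5,50,55),(-50,-50,55),(-32.5,0,55)],yaw0=.3)
for y in(.04,.0,-.03,-.045): print(proj(d,[[*off(R,x,y),z] for x,z in[(-.0255,.055),(-.02,.06),(.04,.06),(.04,.055),(.042,.055)]]).round(1).tolist())
S=np.load('est.npz')['S']; print(S)
rel(S[0],S[1],.2,np.degrees(S[2]))
E
```

```text
155 [(220, 224), (220, 223), (221, 224), (220, 224), (221, 224), (221, 224), (222, 224), (224, 225), (168, 189), (220, 236), (145, 45), (163, 33), (162, 34), (162, 37), (162, 38), (161, 35), (163, 34), (168, 84)]
  L [(58, 57), (56, 55), (58, 57), (56, 56), (56, 56), (55, 55), (57, 56), (61, 66), (111, 125), (108, 120), (107, 118), (106, 118), (105, 118), (107, 119)]
205 [(208, 224), (209, 223), (209, 223), (210, 224), (210, 224), (209, 224), (203, 218), (210, 230), (137, 79), (155, 28), (156, 38), (156, 38), (157, 37), (156, 37), (153, 33), (147, 79), (214, 235), (209, 224)]
  L [(0, 117), (0, 117), (0, 116), (0, 119), (0, 91), (0, 65), (0, 65), (59, 52), (56, 55), (107, 121), (106, 118), (106, 118), (105, 117), (105, 119)]
228 [(204, 223), (202, 223), (203, 223), (204, 224), (205, 225), (195, 220), (156, 167), (196, 181), (150, 25), (152, 32), (150, 34), (151, 35), (151, 34), (149, 32), (144, 80), (208, 230), (205, 221), (205, 218)]
  L [(0, 221), (0, 222), (0, 223), (0, 224), (0, 230), (0, 110), (21, 67), (80, 79), (72, 75), (67, 72), (210, 233), (203, 224), (201, 222), (201, 222)]
xy [0.5437 0.0466] yaw deg 16.47 res px [0.91 1.18 0.72 2.53]
[[280.7, 152.3], [285.6, 153.0], [344.7, 153.5], [344.1, 152.9], [346.1, 152.9]]
[[281.8, 189.8], [286.4, 191.1], [343.2, 191.5], [342.7, 190.3], [344.6, 190.3]]
[[282.5, 216.0], [287.1, 217.7], [342.1, 218.0], [341.7, 216.4], [343.5, 216.4]]
[[282.9, 228.6], [287.4, 230.4], [341.6, 230.7], [341.2, 228.9], [343.0, 228.9]]
[ 0.50080388 -0.3345493  -0.11191297]
ROW [-14.135  -6.34    0.072] [ 0.009 -0.004  2.923]
```

```bash
python3 -m creep '{"rows":[[-2,-0.9,0,0,0,0.4,40],[-4,-1.8,0,0,0,0.8,40],[-6,-2.7,0,0,0,1.3,40],[-8,-3.6,0,0,0,1.7,40],[-10,-4.5,0,0,0,2.1,40],[-12,-5.4,0,0,0,2.5,40],[-13.5,-6,0,0,0,2.92,40],[-14.13,-6.34,0.07,0,0,2.92,40],[-14.13,-6.34,0.07,0,0,2.92,40],[-14.13,-6.34,0.07,0,0,2.92,40]]}' 40
python3 - <<'E'
from m import *
o=st(); w=snap('wrist','w7'); S=np.load('est.npz')['S']
rel(S[0],S[1],.2,np.degrees(S[2]))
hsv=cv2.cvtColor(w['color'],cv2.COLOR_BGR2HSV)
m=cv2.inRange(hsv,(3,150,60),(18,255,255)); n,l,s,c=cv2.connectedComponentsWithStats(m)
for i in range(1,n):
  if s[i,4]>60: print(s[i],c[i]); print(cv2.minAreaRect(np.argwhere(l==i)[:,::-1].astype(np.float32)))
print(proj(w,[[*off(S,x,y),z] for x,y,z in[(.005,.017,.072),(.005,-.017,.072),(-.005,-.017,.072),(-.005,.017,.072),(.005,.017,.026),(-.005,.017,.026)]]).round(1).tolist())
E
```

```text
clock: 10.42
tcp_pos: [0.501, -0.3324, 0.1993]
orientation: [-2.338, -2.096, -0.001]
contact_force: [-0.9, 0.1, 0.6]
grip_width: 0.04
gripper_force: 0.0
{'clock': 10.425, 'tcp_pos': [0.501, -0.3324, 0.1993], 'orientation': [-2.3377, -2.0959, -0.0008], 'contact_force': [-0.9484, 0.1008, 0.6089], 'grip_width': 0.04, 'gripper_force': 0.0, 'joints': [0.0455, 0.4453, 0.5829, 1.8076, -0.2914, 0.9768, 0.64]}
ROW [-0.088 -0.006 -0.018] [-0.004 -0.01   0.024]
[498  85  15  31  64] [507.921875  98.921875]
((505.6683654785156, 100.31683349609375), (12.338460922241211, 30.74664878845215), 5.710593223571777)
[437  90  39  24 171] [453.66666667  97.50877193]
((455.343017578125, 94.58338928222656), (22.79132652282715, 32.44866943359375), 56.82148742675781)
[312 172  10  43 412] [316.36893204 193.1723301 ]
((316.5, 193.0), (42.0, 9.0), 90.0)
[[320.6, 181.7], [320.3, 214.4], [310.4, 214.4], [310.3, 181.6], [320.1, 172.4], [311.3, 172.3]]
```

The spacer blob spans columns 312–321 and rows 172–214, within about 1 mm of the estimate. I'll descend and grip it.

```bash
python3 -m creep '{"rows":[[-0.06,0.03,1.5,0,0,0,40],[-0.06,0.03,3,0,0,0,40],[-0.06,0.03,4.5,0,0,0,36],[-0.06,0.03,5.5,0,0,0,32],[-0.06,0.03,5.85,0,0,0,28],[-0.06,0.03,5.85,0,0,0,28],[-0.06,0.03,5.85,0,0,0,4],[-0.06,0.03,5.85,0,0,0,4],[-0.06,0.03,5.85,0,0,0,4],[-0.06,0.03,5.85,0,0,0,4]]}' 30
python3 -m creep '{"rows":[[0,0,-0.3,0,0,0,4],[0,0,-1,0,0,0,4],[0,0,-2.5,0,0,0,4],[0,0,-4.5,0,0,0,4],[0,0,-5,0,0,0,4],[0,0,-5,0,0,0,4],[0,0,-5,0,0,0,4]]}' 30
python3 - <<'E'
from m import *
o=st(); w=snap('wrist','w8')
hsv=cv2.cvtColor(w['color'],cv2.COLOR_BGR2HSV)
m=cv2.inRange(hsv,(3,150,60),(18,255,255)); n,l,s,c=cv2.connectedComponentsWithStats(m)
for i in range(1,n):
  if s[i,4]>40: print(s[i],c[i])
R=np.load('est.npz')['R'];R[:2]=.5438,.0463; x,y=off(R,-.02625-.002,.025); rel(x,y,.178,np.degrees(R[2]))
E
```

```text
clock: 11.72
tcp_pos: [0.5018, -0.3365, 0.0549]
orientation: [2.341, 2.093, 0.002]
contact_force: [-1.2, 0.3, 6.2]
grip_width: 0.0093
gripper_force: 36.8
clock: 12.6
tcp_pos: [0.5003, -0.3355, 0.1776]
orientation: [-2.34, -2.093, 0.001]
contact_force: [0.9, 0.2, -1.2]
grip_width: 0.0093
gripper_force: 35.9
{'clock': 12.6, 'tcp_pos': [0.5003, -0.3355, 0.1776], 'orientation': [-2.3401, -2.0928, 0.0011], 'contact_force': [0.9032, 0.1813, -1.2221], 'grip_width': 0.0093, 'gripper_force': 35.8774, 'joints': [0.0572, 0.4747, 0.5769, 1.8232, -0.3141, 0.9382, 0.6607]}
[422  83  61  27 349] [454.88825215  93.90544413]
[511  84  19  28  54] [524.22222222 100.42592593]
[ 306  207   22  100 1932] [316.40993789 257.91925466]
ROW [ 1.5848e+01 -1.4010e+00 -9.0000e-03] [-0.017 -0.011 -2.883]
```

```bash
python3 -m creep '{"rows":[[2,-0.2,0,0,0,-0.3,4],[4,-0.4,0,0,0,-0.7,4],[6,-0.5,0,0,0,-1.1,4],[8,-0.7,0,0,0,-1.5,4],[10,-0.9,0,0,0,-1.9,4],[12,-1.1,0,0,0,-2.3,4],[14,-1.25,0,0,0,-2.7,4],[15.4,-1.4,0,0,0,-2.88,4],[15.85,-1.4,0,0,0,-2.88,4],[15.85,-1.4,0,0,0,-2.88,4]]}' 30
python3 - <<'E'
from m import *
R=np.load('est.npz')['R'];R[:2]=.5438,.0463; x,y=off(R,-.02625-.002,.025); rel(x,y,.110,np.degrees(R[2]))
E
```

```text
clock: 13.9
tcp_pos: [0.5101, 0.0612, 0.1781]
orientation: [-1.876, -2.519, 0.002]
contact_force: [-0.3, -0.2, 0.7]
grip_width: 0.0092
gripper_force: 35.8
ROW [ 0.045 -0.007  2.724] [-0.011  0.003 -0.002]
```

```bash
python3 -m creep '{"rows":[[0.03,-0.01,1,0,0,0,4],[0.03,-0.01,2,0,0,0,4],[0.03,-0.01,2.7,0,0,0,4],[0.03,-0.01,2.8,0,0,0,4],[0.03,-0.01,2.8,0,0,0,4],[0.03,-0.01,2.8,0,0,0,4]]}' 30
python3 - <<'E'
from m import *
o=st(); w=snap('wrist','w9'); im=w['color']
cv2.imwrite('pics/c9.png',cv2.resize(im[100:270,260:440],None,fx=3.5,fy=3.5,interpolation=cv2.INTER_CUBIC))
E
```

```text
clock: 14.65
tcp_pos: [0.5106, 0.0617, 0.1096]
orientation: [1.877, 2.518, 0.002]
contact_force: [-0.4, -0.5, -0.5]
grip_width: 0.0093
gripper_force: 35.8
{'clock': 14.65, 'tcp_pos': [0.5106, 0.0617, 0.1096], 'orientation': [1.8771, 2.518, 0.0016], 'contact_force': [-0.4474, -0.5391, -0.5374], 'grip_width': 0.0093, 'gripper_force': 35.8204, 'joints': [-0.5441, 0.4062, 0.3736, 2.0711, -0.2255, 0.7008, 0.2645]}
```

View pics/c9.png

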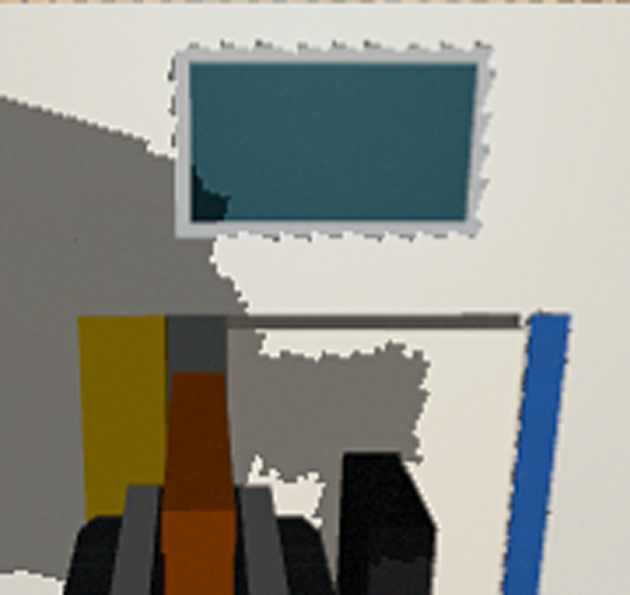

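The spacer's bottom tip covers crop columns 172–225 and the gap 166–227, so it is about 0.5 mm toward the tile. I'll correct that and insert.

```bash
python3 -m creep '{"rows":[[0.03,-0.018,0,0,0,0,4],[0.03,-0.018,0.2,0,0,0,4],[0.03,-0.018,0.4,0,0,0,4],[0.03,-0.018,0.6,0,0,0,4],[0.03,-0.018,0.6,0,0,0,4]]}' 30
python3 -m creep '{"rows":[[0,0,0.12,0,0,0,4],[0,0,0.24,0,0,0,4],[0,0,0.36,0,0,0,4],[0,0,0.48,0,0,0,4],[0,0,0.5,0,0,0,4]]}' 30
```

```text
clock: 15.32
tcp_pos: [0.5089, 0.0626, 0.0932]
orientation: [-1.876, -2.519, 0.001]
contact_force: [-0.2, -0.2, -0.4]
grip_width: 0.0091
gripper_force: 35.8
clock: 15.95
tcp_pos: [0.5092, 0.0627, 0.081]
orientation: [-1.876, -2.519, 0.001]
contact_force: [0.4, 0.2, -0.0]
grip_width: 0.0093
gripper_force: 35.8
```

```bash
python3 -m creep '{"rows":[[0,0,0.08,0,0,0,4],[0,0,0.16,0,0,0,4],[0,0,0.2,0,0,0,4],[0,0,0.2,0,0,0,4]]}' 30
python3 -m creep '{"rows":[[0,0,0.04,0,0,0,4],[0,0,0.08,0,0,0,4],[0,0,0.08,0,0,0,4]]}' 30
```

```text
clock: 16.45
tcp_pos: [0.5093, 0.0627, 0.0762]
orientation: [-1.877, -2.519, 0.0]
contact_force: [0.2, -0.3, -0.8]
grip_width: 0.009
gripper_force: 35.8
clock: 16.82
tcp_pos: [0.5097, 0.0627, 0.0758]
orientation: [-1.877, -2.519, -0.002]
contact_force: [-4.9, -0.9, 18.2]
grip_width: 0.0098
gripper_force: 38.7
```

On the floor at the expected height. I'll relax the push, open to 20 mm and lift.

```bash
python3 -m creep '{"rows":[[0,0,-0.07,0,0,0,4],[0,0,-0.07,0,0,0,4],[0,0,-0.07,0,0,0,18],[0,0,-0.07,0,0,0,18],[0,0,-0.07,0,0,0,18],[0,0,-1,0,0,0,18],[0,0,-2,0,0,0,18],[0,0,-4,0,0,0,18],[0,0,-5,0,0,0,18],[0,0,-5,0,0,0,18]]}' 30
python3 - <<'E'
from m import *
o=st(); w=snap('wrist','w10')
hsv=cv2.cvtColor(w['color'],cv2.COLOR_BGR2HSV)
m=cv2.inRange(hsv,(3,150,40),(18,255,255)); n,l,s,c=cv2.connectedComponentsWithStats(m)
for i in range(1,n):
  if s[i,4]>40: print(s[i],c[i],np.ptp(np.argwhere(l==i)[:,1]))
R=np.array([.5438,.0463,np.radians(16.67)])
print(proj(w,[[*off(R,x,y),z] for x,y,z in[(-.021,.042,.093),(-.021,.008,.093),(-.031,.008,.093),(-.031,.042,.093),(-.021,.042,.055),(-.031,.042,.055),(.004,.022,.094),(.016,.022,.094),(.004,-.022,.094),(.016,-.022,.094)]]).round(1).tolist())
k=cv2.inRange(w['color'],(0,0,0),(45,45,45)); n,l,s,c=cv2.connectedComponentsWithStats(k)
for i in range(1,n):
  if s[i,4]>200: print('dark',s[i],c[i])
y=cv2.inRange(hsv,(20,150,60),(35,255,255)); print('yellow',cv2.boundingRect(y)); b=cv2.inRange(hsv,(105,150,60),(125,255,255))[:, :400]; print('blue',cv2.boundingRect(b))
x,yy=off(R,.0082,0); rel(x,yy,.2,16.67)
E
```

```text
clock: 18.08
tcp_pos: [0.5106, 0.063, 0.2011]
orientation: [1.875, 2.518, 0.006]
contact_force: [1.0, -0.0, -0.3]
grip_width: 0.0177
gripper_force: 0.0
{'clock': 18.075, 'tcp_pos': [0.5106, 0.063, 0.2011], 'orientation': [1.8753, 2.5177, 0.0057], 'contact_force': [0.9519, -0.0327, -0.3171], 'grip_width': 0.0177, 'gripper_force': 0.0, 'joints': [-0.6049, 0.2665, 0.4298, 2.0014, -0.1419, 0.8977, 0.1902]}
[309 171  12  48 500] [314.516 194.492] 11
[[320.8, 184.1], [320.6, 219.1], [310.0, 219.1], [309.8, 184.1], [320.1, 175.3], [310.5, 175.3], [347.7, 205.3], [360.6, 205.3], [346.1, 248.2], [358.4, 248.2]]
dark [   55   117   536   283 46383] [332.16396093 336.51176077]
yellow (292, 168, 24, 87)
blue (376, 168, 13, 87)
ROW [-1.029  1.449 -0.012] [ 0.01  -0.003 -0.003]
```

The spacer is upright in the gap: its blob spans columns 309–320 and rows 171–218, matching the prediction. Next I'll shut the fingers and press on the ridge.

```bash
python3 -m creep '{"rows":[[-0.5,0.7,0,0,0,0,0],[-1.03,1.45,0,0,0,0,0],[-1.03,1.45,0,0,0,0,0],[-1.03,1.45,1,0,0,0,0],[-1.03,1.45,2,0,0,0,0],[-1.03,1.45,3,0,0,0,0],[-1.03,1.45,3.5,0,0,0,0],[-1.03,1.45,3.7,0,0,0,0],[-1.03,1.45,3.7,0,0,0,0]]}' 20
python3 - <<'E'
from m import *
R=np.array([.5438,.0463,np.radians(16.67)])
x,yy=off(R,.0082,0); rel(x,yy,.102,16.67)
E
```

```text
clock: 19.25
tcp_pos: [0.5514, 0.0485, 0.1069]
orientation: [-1.877, -2.519, -0.0]
contact_force: [-0.3, 0.2, 0.3]
grip_width: 0.0002
gripper_force: 0.0
ROW [0.005 0.01  0.197] [ 0.    -0.    -0.005]
```

```bash
python3 -m creep '{"rows":[[0,0,0.1,0,0,0,0],[0,0,0.2,0,0,0,0],[0,0,0.28,0,0,0,0],[0,0,0.28,0,0,0,0]]}' 20
python3 -m creep '{"rows":[[0,0,0.06,0,0,0,0],[0,0,0.12,0,0,0,0],[0,0,0.12,0,0,0,0]]}' 20
```

```text
clock: 19.75
tcp_pos: [0.5519, 0.0485, 0.1001]
orientation: [1.876, 2.519, 0.001]
contact_force: [0.2, -0.1, 3.9]
grip_width: -0.0
gripper_force: 1.9
clock: 20.12
tcp_pos: [0.5519, 0.0485, 0.0972]
orientation: [1.876, 2.519, 0.001]
contact_force: [-0.2, -0.3, 5.2]
grip_width: 0.0002
gripper_force: 3.1
```

```bash
python3 -m creep '{"rows":[[0,0,0.05,0,0,0,0],[0,0,0.1,0,0,0,0],[0,0,0.1,0,0,0,0]]}' 20
python3 -m creep '{"rows":[[0,0,0.03,0,0,0,0],[0,0,0.06,0,0,0,0],[0,0,0.06,0,0,0,0]]}' 20
```

```text
clock: 20.5
tcp_pos: [0.5521, 0.0485, 0.0969]
orientation: [-1.877, -2.519, -0.003]
contact_force: [-8.5, 0.4, 29.1]
grip_width: 0.0001
gripper_force: 14.6
clock: 20.88
tcp_pos: [0.5522, 0.0485, 0.0967]
orientation: [-1.877, -2.518, -0.004]
contact_force: [-12.4, -1.1, 43.5]
grip_width: -0.0001
gripper_force: 21.8
```

```bash
python3 -m creep '{"rows":[[0,0,-0.05,0,0,0,0],[0,0,-0.09,0,0,0,0],[0,0,-0.09,0,0,0,0],[0,0,-0.09,0,0,0,0]]}' 20
python3 - <<'E'
from m import *
o=st(); w=snap('wrist','w11'); im=w['color']
R=np.array([.5438,.0463,np.radians(16.67)])
P=lambda x,y,z:proj(w,[[*off(R,x,y),z]])[0].round(1).tolist()
print('pred tile corners',P(-.02,.048,.055),P(.04,.048,.055),P(-.0325,.05,.055),P(.042,.05,.055), 'spacer top',P(-.021,.042,.093),P(-.031,.042,.093))
hsv=cv2.cvtColor(im,cv2.COLOR_BGR2HSV)
m=cv2.inRange(hsv,(3,150,40),(18,255,255)); n,l,s,c=cv2.connectedComponentsWithStats(m)
for i in range(1,n):
  if s[i,4]>40: print(s[i],c[i])
v=int(P(.04,.035,.055)[1]); u=int(P(.04,.035,.055)[0])
for vv in(v,v+25): print(vv,u,[tuple(int(q) for q in im[vv,k][[0,2]]) for k in range(u-8,u+10)])
u,v=map(int,P(.02,.05,.055)); print('col',u,v,[int(im[k,u,1]) for k in range(v-8,v+12)])
E
```

```text
clock: 21.38
tcp_pos: [0.552, 0.0485, 0.097]
orientation: [1.877, 2.519, 0.003]
contact_force: [-6.2, 0.6, 22.0]
grip_width: -0.0002
gripper_force: 11.0
{'clock': 21.375, 'tcp_pos': [0.552, 0.0485, 0.097], 'orientation': [1.877, 2.5191, 0.0026], 'contact_force': [-6.1988, 0.6, 22.0349], 'grip_width': -0.0002, 'gripper_force': 11.0208, 'joints': [-0.4923, 0.4838, 0.375, 1.9866, -0.2642, 0.7164, 0.3341]}
pred tile corners [269.6, 160.8] [362.5, 160.8] [250.1, 157.7] [365.8, 157.7] spacer top [256.5, 183.8] [237.3, 183.8]
[ 236  163   36   79 2237] [254.14215467 202.05766652]
180 361 [(215, 222), (216, 223), (215, 222), (215, 221), (217, 223), (217, 223), (218, 224), (216, 223), (93, 103), (221, 234), (213, 230), (99, 104), (137, 30), (163, 37), (160, 37), (159, 37), (159, 37), (160, 38)]
205 361 [(216, 227), (214, 227), (125, 137), (128, 140), (137, 149), (224, 235), (216, 233), (117, 128), (98, 107), (99, 108), (87, 87), (97, 15), (96, 23), (105, 26), (167, 41), (163, 37), (158, 37), (92, 21)]
col 331 157 [222, 222, 222, 222, 222, 222, 223, 226, 201, 107, 67, 137, 202, 225, 226, 228, 231, 233, 149, 107]
```

```bash
python3 -c "
from bench import r
print(r.hand_in())"
```

```text
the job is handed in; nothing more can be done
None
```

The tile is in the pocket against the blue-line side, and the spacer stands on the floor of the wide gap. I handed the job in at about 21 s with the closed fingers holding the tile down on its stop at about 22 N; no verdict came back.

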